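# Touch a thickness gauge to the mark on a jar lid

### The arm

A 7-joint arm with a two-finger parallel gripper is mounted at the origin on a cart in front of the work surface, level with it; the furniture and walls round the work are solid. World frame = base frame: x ahead of the robot, y to its left, z up, the work surface at z = 0. Lengths are in m, angles in rad, forces in N, time in s.
With the tool pointing down it reaches from about 0.425 to 0.95 m from the base axis. Payload 4.7 kg.
Tool frame: the origin (TCP) lies on the centre line of the jaws, within the pads' length; the fingertips stand robot.nose_length ahead of it and the grasp point (between the pads) lies 8 mm behind it (robot.nose_length is the distance from the TCP to the fingertips, in m); z points along the fingers, x is the direction in which the jaws open and shut, and the axes are right-handed (so a half turn about z gives the same grasp; the last joint's range is limited). The gripper opens to 85 mm and grips with 20 to 120 N. Pads are 22 mm wide; open, the fingers measure 114 mm over their backs; the gripper's body (76 mm by 85 mm) begins 54 mm behind the grasp point. The pads swing forward as they close: fully open they stand 13 mm farther back than shut.
Start: joints at [-1.36, 0.469, -0.049, 1.532, 0.024, 1.141, -0.082], TCP at [0.16, 0.656, 0.214] pointing down, gripper open.
Joint ranges: [-2.59, 2.59], [-0.33, 1.99], [-1.39, 1.29], [0.1, 2.45], [-1.04, 4.18], [0.21, 1.99], [-2.66, 2.66]. Speed limits (rad/s): [2.57, 2.57, 3.14, 3.14, 3.14, 3.14, 3.14].

### API

Orientations are given as [roll, pitch, yaw] about the fixed x, y, z axes, in that order (R = Rz(yaw) Ry(pitch) Rx(roll)).
In Python, from plant import robot gives the robot as it stands. Calls block until the motion is done:
- robot.goto(position, orientation): joint-space move of the TCP to a pose.
- robot.move_straight(position, vel=0.15, attitude=None, contact_N=None): straight line of the TCP; attitude=None keeps the orientation; vel is the mean speed in m/s. With contact_N (N) it stops when the force on the tool has changed by that much, and returns True; else False.
- robot.move_joints(angles): joint-space move.
- robot.grip(opening, strength=None): opening from 0.0 (shut) to 1.0 (fully open); strength is the grip in N (None keeps the last); returns when the fingers have stopped.
- robot.sleep(seconds).
- robot.inverse_kinematics(position, orientation): joint angles nearest the present ones, or None.
- robot.sense(): the state.
- robot.grab_frame(name): name is "scene" or "top" or "wrist"; returns a dict with "image" (420x560x3 uint8, red, green, blue), "range_z" (420x560 float32, m along the optical axis (not along the pixel's ray), 0 where there is no reading), "fx", "fy", "cx", "cy" (pixels), "R" (3x3) and "t" (3): a world point X has camera coordinates R X + t. Camera axes: x right, y down, z forward; pixel columns grow to the right and rows downward; lengths in m; the calibration is good to about 2 mm. A picture is of the moment at which its call begins.
A pose or a line that the arm cannot do raises robot.IKError and nothing moves.
- robot.close_job(): hands the job in, once; it reports no verdict.
The state is a dict: "t": time; "joint_pos": joint angles; "joint_velocities": joint speeds; "effort": joint torques, N m; "tcp_pos": TCP position; "tcp_rot": TCP orientation; "wrist_force": force on the tool from outside, world axes, zero at the start; "torque": the same for the moment, N m; "opening": opening from 0.0 (shut) to 1.0 (fully open).
Only numpy, scipy, OpenCV 4.12 (cv2) and the standard library are available. Lean on these libraries where they do the work, as an engineer would, in place of code of your own. Each camera call takes 0.05 s, during which the arm holds its last target.

### The job

Set the shorter of the two screw-lid jars upright on the round steel measuring plate without dropping it; then take the pen-like gauge out of its stand and hold it upright with its tip inside the small dark ring marked on that jar's lid, pressing lightly so that the spring plunger goes roughly half-way in, never pressing hard. Finish while still holding the gauge there; leave the other things where they are.

Things in the scene. Friction and masses are not known exactly. Their poses are not given: they have to be found in the camera images.
- short_jar_mid (a point): the shorter jar, loose: white round jar 52 mm across, 62 mm high over all, with a flat grey metal screw lid 54 mm across and 14 mm high. This point is its centre, 31 mm above its underside; z is up along its axis. Starts upright on the bench, on either of two spots it may swap with the tall jar. About 0.16 kg
- short_jar_mark (a point): centre of the dark ring (17 mm outside, 14 mm inside diameter, with a dot in the middle) printed on top of the shorter jar's lid; on the lid's top face, 62 mm above the jar's underside and 12 mm to the side of its axis
- plate_top (a point): centre of the top face of the round steel measuring plate, fixed to the bench: 110 mm across, top 14 mm above the bench, flat, with a 68 mm engraved ring round its middle
- probe_grip (a point): middle of the gauge's black grip. The gauge is a loose, round, pen-like tool, 131 mm long, about 0.1 kg, standing vertically in the stand with its tip down; z runs along it, up. Black grip 18 mm across from 35 mm below to 35 mm above this point; below it a collar 26 mm across and 6 mm thick, which rests on the stand's top; below that a 16 mm steel barrel, 41 mm long, and the thin plunger. The tip is 96 mm below this point when the plunger is fully out
- probe_tip (a point): lowest point of the gauge's plunger, a ball of 6 mm diameter; moves with the plunger
- plunger (a joint): how far the gauge's spring plunger is pushed in: 0 fully out, 0.010 m hard against its stop; starts to move at about 1 N and takes about 0.5 N more per mm (6 N at the stop)
- stand: the gauge's stand, a grey block 76 x 76 x 65 mm fixed to the bench, with a vertical through hole of 19 mm diameter at its centre. Origin at the centre of its underside. The gauge lifts straight up out of it; its tip has to rise 55 mm to be clear
- tall_jar_mid (a point): the taller jar, 88 mm high, otherwise like the shorter one and with a like ring mark; its centre, 44 mm above its underside. To be left alone
- egg_cup: white egg cup, 49 mm across, 62 mm high; origin under its centre. To be left alone
- candlestick: brass candlestick, foot 72 mm across, 125 mm high; origin under its centre. To be left alone
- candle: small candle in a metal cup, 38 mm across, 15 mm high; origin under its centre. To be left alone
- ramekin: white round dish, 148 mm across, 48 mm high; origin under its centre. To be left alone
Things that resemble listed ones, but are neither listed nor needed, are in the scene too. What is shaped like the part that bears plate_top but blue is not meant. What is shaped like the part that bears short_jar_mid but purple is not meant.

How it is judged:
On the way, in this order (a step that is already met when the one before it is completed fails the run):
1. the shorter jar stands upright on the plate, let go, at rest (horizontal distance between short_jar_mid and plate_top below 0.028 m and z of short_jar_mid in the frame of plate_top between 0.027 and 0.035 m and angle between short_jar_mid's own z axis and vertical below 0.07 rad and contact force between the fingers and short_jar below 0.05 N and contact force between short_jar and plate above 0.1 N and linear speed of short_jar below 0.02 m/s), for 0.3 s.
2. the gauge is held, lifted clear of its stand (contact force between the fingers and probe above 0.5 N and contact force between probe and stand below 0.05 N and z of probe_tip in the frame of stand above 0.066 m), for 0.1 s.
At the end, for the whole second after the job is handed in: Fingers alone hold the gauge, within 0.12 rad of vertical, its tip on the shorter jar's lid within 7 mm of the mark's centre, 0.5 to 9 N, plunger 2 to 8.5 mm in; that jar, untouched by the fingers, stands upright (0.07 rad) on the plate within 28 mm of its centre (horizontal distance between short_jar_mid and plate_top below 0.028 m and z of short_jar_mid in the frame of plate_top between 0.027 and 0.035 m and angle between short_jar_mid's own z axis and vertical below 0.07 rad and contact force between the fingers and short_jar below 0.05 N and contact force between short_jar and plate above 0.1 N and contact force between the fingers and probe above 0.5 N and contact force between probe and stand below 0.05 N and contact force between probe and short_jar between 0.5 and 9 N and horizontal distance between probe_tip and short_jar_mark below 0.007 m and z of probe_tip in the frame of short_jar_mark between -0.003 and 0.002 m and angle between probe_grip's own z axis and vertical below 0.12 rad and value of joint plunger between 0.002 and 0.0085 m); the arm keeps its last pose, push and grip.
It fails at once if the gauge is pressed on the jar with more than 15 N (contact force between probe and short_jar above 15 N).
It fails at once if the shorter jar is dropped (let go with its underside more than 30 mm above the bench) (contact force between the fingers and short_jar below 0.01 N and height (world z) of short_jar_mid above 0.061 m).
It fails at once if the shorter jar is tipped by more than 0.5 rad (angle between short_jar_mid's own z axis and vertical above 0.5 rad).
It fails at once if another thing is shifted by more than 30 mm (distance of any of tall_jar_mid, egg_cup, candlestick, candle, ramekin from where it was at the start of the episode above 0.03 m).
It also fails if it takes over 59 s, if anything falls off the work surface, if the arm or the gripper's body presses on something with over 40 N, if the wrist force passes 120 N, or if a joint passes its speed limit or range.

## Working session

There is one attempt and no reset: what is moved stays moved. The work goes in short steps, each a Python script; the robot and the scene stay as the last script left them, time stands still between calls to the robot, and variables do not carry over. Pictures are saved under pics/ and viewed, and the job is handed in when it is done.

```bash
ls; mkdir -p pics
python3 - <<'E'
from plant import robot
import cv2,numpy as np,pickle
s=robot.sense();print(s,robot.nose_length)
for n in("scene","top","wrist"):
    f=robot.grab_frame(n);cv2.imwrite(f"pics/{n}0.png",f["image"][:,:,::-1]);pickle.dump(f,open(f"{n}0.pkl","wb"));print(n,f["fx"],f["cx"],f["cy"],f["R"],f["t"])
E
```

```text
pics
{'t': 0.0, 'joint_pos': array([-1.35989992,  0.46941278, -0.04858498,  1.53370489,  0.02411474,
        1.14099737, -0.08231202]), 'joint_velocities': array([ 0.00095575, -0.00096425,  0.00044066, -0.00041825,  0.00020996,
        0.00137716, -0.00082978]), 'effort': array([ 6.27331592e-04, -5.10295272e+01, -4.65137023e-02, -2.37720913e+01,
        1.06994505e-02,  7.43475772e-03, -2.06370025e-06]), 'tcp_pos': array([0.16016926, 0.6550811 , 0.2133761 ]), 'tcp_rot': array([3.14150285e+00, 1.93415400e-03, 1.33101695e+00]), 'wrist_force': array([ 0.71684033,  0.50138929, -0.01149792]), 'torque': array([ 0.00342321,  0.0062901 , -0.03240338]), 'opening': 0.9999584767070748} 0.011
scene 473.91699529477535 289.0281495298233 206.53963955389975 [[ 0.75265141 -0.65841728 -0.00159285]
 [-0.43422319 -0.49454873 -0.75290887]
 [ 0.49494047  0.56736958 -0.65812285]] [-0.36944589  0.35361398  1.00561035]
top 535.0525069200613 272.94917837472417 217.0218892929385 [[-0.01750386 -0.99976564 -0.01273905]
 [-0.98327974  0.0195222  -0.18105203]
 [ 0.18125829  0.00935694 -0.98339101]] [0.09670679 0.54924465 1.42408735]
wrist 320.3125452147209 278.4142255854551 213.5069411753751 [[ 0.23767472  0.97134402 -0.00123019]
 [ 0.9308688  -0.22740883  0.28595191]
 [ 0.27747793 -0.06910868 -0.95824318]] [-0.67509208 -0.0372043   0.37790378]
```

View pics/scene0.png

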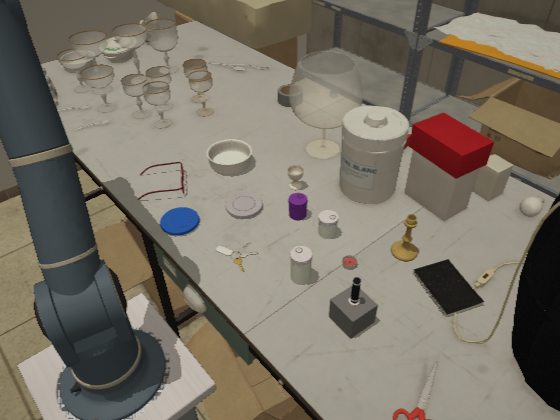

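View pics/top0.png

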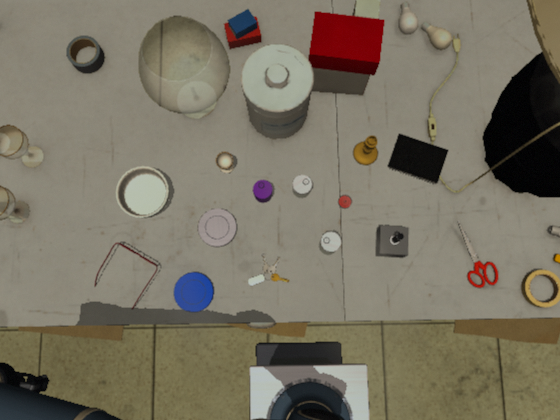

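The top view shows the short jar at about (302,184), the tall jar at (330,241), the plate at (217,227), the stand at (392,240), the gauge at (397,237) and the purple decoy at (262,190). Next I'll turn these into positions.

```bash
cat > h.py <<'E'
import numpy as np,cv2,pickle
def cloud(f):
    z=f["range_z"].astype(float);v,u=np.mgrid[:z.shape[0],:z.shape[1]]
    c=np.stack([(u-f["cx"])/f["fx"]*z,(v-f["cy"])/f["fy"]*z,z],-1)
    W=(c-f["t"])@f["R"]; W[z==0]=np.nan
    return W
def circ(P):
    # min enclosing circle + mean
    c,r=cv2.minEnclosingCircle(P[:,:2].astype(np.float32));return np.round(c,4),round(r,4),np.round(P.mean(0),4),len(P)
def proj(f,X):
    c=f["R"]@np.asarray(X)+f["t"];return f["fx"]*c[0]/c[2]+f["cx"],f["fy"]*c[1]/c[2]+f["cy"]
E
python3 - <<'E'
from h import *
for n in("top","scene"):
    f=pickle.load(open(n+"0.pkl","rb"));W=cloud(f)
    boxes={"top":dict(short=(290,172,316,200,.05),tall=(316,226,345,256,.075),plate=(192,202,242,250,.008),stand=(370,220,415,262,.055),grip=(380,222,412,250,.1),bench=(230,230,240,240,-1),purple=(250,178,275,203,.04)),
    "scene":dict(short=(315,205,342,242,.05),tall=(287,240,317,285,.075),plate=(222,188,266,220,.008),stand=(325,280,380,335,.055),grip=(345,270,368,300,.08))}[n]
    for k,(a,b,c,d,h) in boxes.items():
        P=W[b:d,a:c].reshape(-1,3);P=P[np.isfinite(P[:,0])]
        zt=np.percentile(P[P[:,2]>h][:,2],90) if (P[:,2]>h).any() else 0
        Q=P[(P[:,2]>max(h,zt-.006))&(P[:,2]<zt+.006)]
        print(n,k,circ(Q) if len(Q) else None)
    x0,y0,x1,y1=(190,160,430,270) if n=="top" else (210,180,390,345)
    cv2.imwrite(f"pics/{n}_crop.png",cv2.resize(f["image"][y0:y1,x0:x1,::-1],None,fx=3.3,fy=3.3,interpolation=cv2.INTER_CUBIC))
E
```

```text
top short (array([0.6381, 0.0067]), 0.0275, array([0.6388, 0.0058, 0.064 ]), 211)
top tall (array([ 0.4738, -0.0637]), 0.0272, array([ 0.4747, -0.0645,  0.0897]), 244)
top plate (array([0.5309, 0.2466]), 0.0549, array([0.5314, 0.2463, 0.0156]), 817)
top stand (array([ 0.4763, -0.2356]), 0.0509, array([ 0.4761, -0.2346,  0.0693]), 224)
top grip (array([ 0.4775, -0.2366]), 0.009, array([ 0.4774, -0.2365,  0.1416]), 37)
top bench (array([0.5101, 0.2015]), 0.0148, array([0.5122, 0.2025, 0.0137]), 37)
top purple (array([0.6269, 0.116 ]), 0.0273, array([0.627 , 0.1162, 0.0633]), 215)
scene short (array([0.6378, 0.0063]), 0.0297, array([0.6377, 0.0056, 0.0618]), 222)
scene tall (array([ 0.4731, -0.0647]), 0.029, array([ 0.4734, -0.0653,  0.0878]), 301)
scene plate (array([0.5315, 0.2448]), 0.0579, array([0.5286, 0.2453, 0.0142]), 709)
scene stand (array([ 0.4748, -0.2391]), 0.008, array([ 0.4731, -0.2405,  0.104 ]), 30)
scene grip (array([ 0.478 , -0.2369]), 0.0106, array([ 0.4764, -0.2375,  0.14  ]), 54)
```

View pics/top_crop.png

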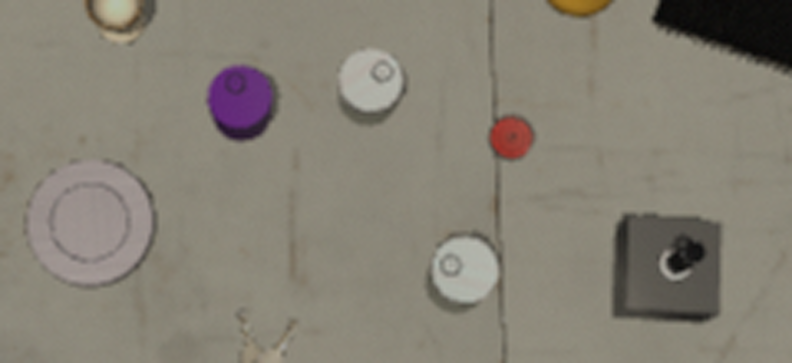

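View pics/scene_crop.png

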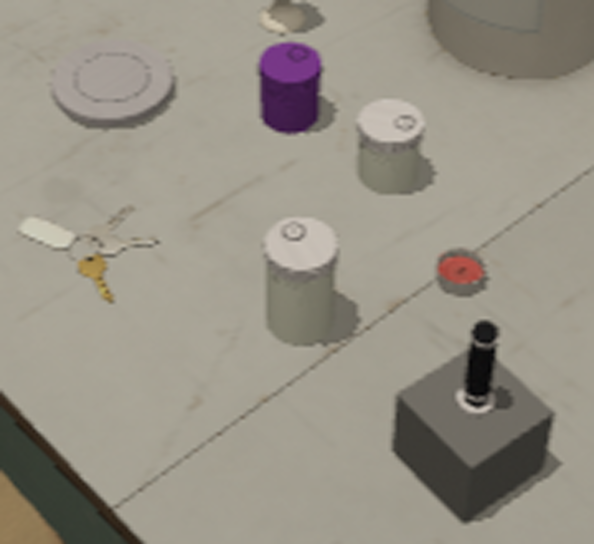

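Top and scene estimates agree to about 1–2 mm:

| Item | x (m) | y (m) | Note |
|---|---|---|---|
| Short jar | 0.638 | 0.006 | mark towards (+x, -y) |
| Plate | 0.531 | 0.246 | |
| Gauge | 0.4775 | -0.2367 | |

Next: IK checks, then the grasp.

Run:
```python
from plant import robot
import numpy as np
for nm,p in dict(jar=[.638,.006,.044],jarup=[.638,.006,.2],plate=[.531,.246,.06],plateup=[.531,.246,.2],pr=[.4775,-.2367,.098],prup=[.4775,-.2367,.2],press=[.54,.24,.16],pressup=[.54,.24,.25]).items():
    for y in (0,.5,1.05,1.57,2.1,-.5,-1.05):
        q=robot.inverse_kinematics(p,[np.pi,0,y]); print(nm,y,None if q is None else np.round(q,2))
```

```text
jar 0 [-0.45  0.64  0.53  1.79 -0.43  0.82  0.29]
jar 0.5 [-0.38  0.62  0.43  1.79 -0.35  0.8   0.72]
jar 1.05 [-0.33  0.61  0.35  1.79 -0.28  0.79  1.22]
jar 1.57 [-0.28  0.6   0.28  1.78 -0.22  0.79  1.69]
jar 2.1 [-0.22  0.59  0.2   1.78 -0.15  0.78  2.16]
jar -0.5 [-0.48  0.66  0.59  1.8  -0.48  0.83 -0.16]
jar -1.05 [-0.52  0.68  0.65  1.8  -0.53  0.85 -0.67]
jarup 0 [-0.52  0.47  0.63  1.67 -0.31  1.1   0.2 ]
jarup 0.5 [-0.49  0.46  0.59  1.67 -0.28  1.09  0.68]
jarup 1.05 [-0.45  0.45  0.53  1.67 -0.25  1.09  1.2 ]
jarup 1.57 [-0.41  0.44  0.47  1.67 -0.22  1.08  1.69]
jarup 2.1 [-0.35  0.43  0.38  1.66 -0.18  1.08  2.18]
jarup -0.5 [-0.56  0.48  0.68  1.67 -0.33  1.1  -0.28]
jarup -1.05 [-0.59  0.5   0.73  1.68 -0.36  1.11 -0.8 ]
plate 0 [-0.8   0.52  0.4   1.91 -0.28  0.76 -0.25]
plate 0.5 [-0.73  0.51  0.3   1.91 -0.22  0.75  0.19]
plate 1.05 [-0.66  0.5   0.2   1.9  -0.14  0.75  0.67]
plate 1.57 [-0.59  0.5   0.11  1.9  -0.07  0.75  1.13]
plate 2.1 [-0.48  0.5  -0.03  1.89  0.02  0.75  1.58]
plate -0.5 [-0.87  0.54  0.49  1.91 -0.35  0.77 -0.68]
plate -1.05 [-0.88  0.54  0
[... 1233 characters left out ...]
 0.35  1.82 -0.16  0.96  0.16]
press 1.05 [-0.68  0.39  0.25  1.81 -0.11  0.96  0.67]
press 1.57 [-0.61  0.38  0.15  1.81 -0.07  0.96  1.14]
press 2.1 [-0.51  0.38  0.02  1.8  -0.01  0.96  1.62]
press -0.5 [-0.88  0.41  0.52  1.82 -0.24  0.97 -0.76]
press -1.05 [-0.91  0.42  0.56  1.82 -0.27  0.97 -1.29]
pressup 0 [-0.85  0.32  0.46  1.72 -0.15  1.14 -0.34]
pressup 0.5 [-0.77  0.31  0.37  1.71 -0.12  1.14  0.13]
pressup 1.05 [-0.69  0.3   0.26  1.71 -0.08  1.14  0.64]
pressup 1.57 [-0.63  0.3   0.17  1.71 -0.06  1.14  1.13]
pressup 2.1 [-0.54  0.3   0.07  1.7  -0.02  1.14  1.63]
pressup -0.5 [-0.89  0.32  0.52  1.72 -0.17  1.14 -0.82]
pressup -1.05 [-0.94  0.33  0.58  1.72 -0.2   1.15 -1.35]
```

Run:
```python
from plant import robot
from h import *
pi=np.pi
robot.goto([.638,.006,.18],[pi,0,0]);print(robot.sense()["t"],robot.sense()["tcp_pos"])
f=robot.grab_frame("wrist");cv2.imwrite("pics/w1.png",f["image"][:,:,::-1]);pickle.dump(f,open("w1.pkl","wb"))
c=robot.move_straight([.638,.006,.044],vel=.12,contact_N=8)
s=robot.sense();print(c,s["t"],s["tcp_pos"])
f=robot.grab_frame("scene");cv2.imwrite("pics/s1.png",cv2.resize(f["image"][100:310,200:480,::-1],None,fx=2.5,fy=2.5))
```

```text
2.9917 [0.63807531 0.00745711 0.1798707 ]
False 4.325 [0.63869419 0.00590336 0.04486078]
```

View pics/w1.png

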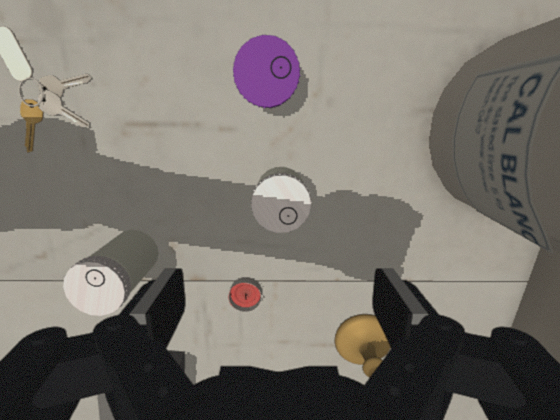

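View pics/s1.png

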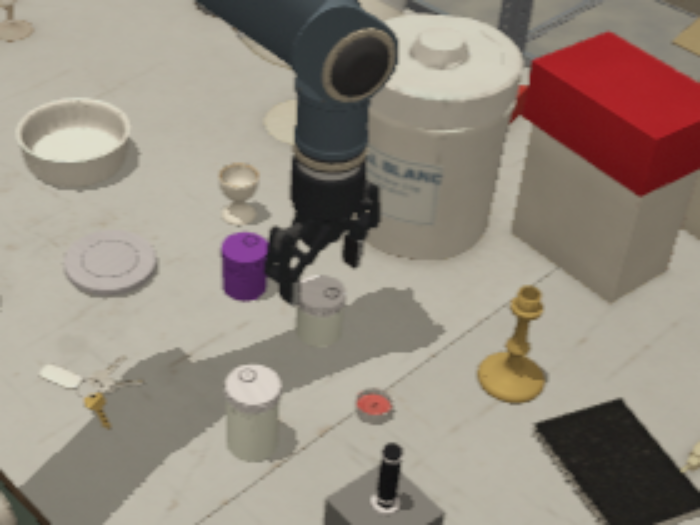

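Run:
```python
from plant import robot
from h import *
f=pickle.load(open("w1.pkl","rb"));W=cloud(f)
P=W[165:240,245:318].reshape(-1,3);P=P[np.isfinite(P[:,0])];Q=P[P[:,2]>.055];print("wrist lid",circ(Q))
X=W[215,288];print("mark",X)
f=robot.grab_frame("scene");g=robot.grab_frame("top");w=robot.grab_frame("wrist");print(robot.sense()["tcp_pos"])
im=f["image"].copy();W=cloud(f)
for z in(.033,.044,.062):
    u,v=proj(f,[.6387,.0059,z]);cv2.circle(im,(int(round(u)),int(round(v))),1,(255,0,0),-1)
for p in ([.581,.0059,.05],[.695,.0059,.05]):
    u,v=proj(f,p);cv2.circle(im,(int(round(u)),int(round(v))),1,(0,255,0),-1)
a=cv2.resize(im[180:260,290:370,::-1],(400,400),interpolation=cv2.INTER_NEAREST)
b=cv2.resize(g["image"][140:220,260:340,::-1],(400,400),interpolation=cv2.INTER_NEAREST)
cv2.imwrite("pics/c1.png",np.hstack([a,b]));cv2.imwrite("pics/w2.png",w["image"][:,:,::-1])
```

```text
wrist lid (array([0.6408, 0.0069]), 0.0274, array([0.6407, 0.0079, 0.0608]), 2744)
mark [ 0.64740751 -0.00277803  0.06182154]
[0.63839379 0.00603415 0.04466383]
```

View pics/c1.png

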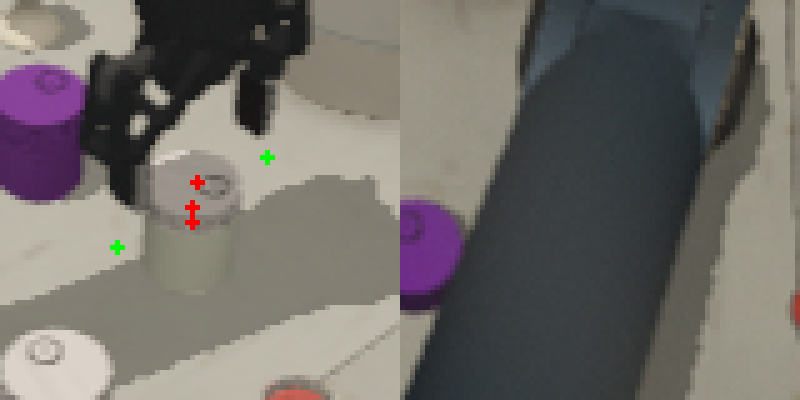

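View pics/w2.png

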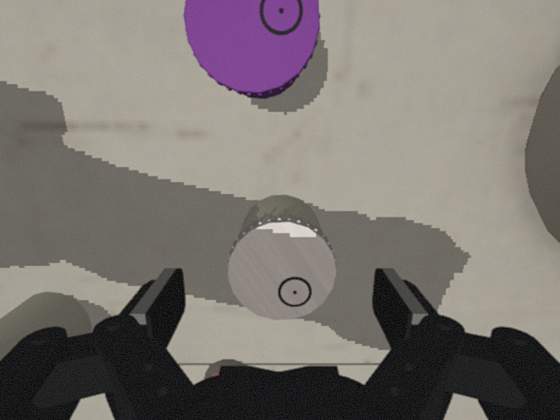

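Run:
```python
from plant import robot
from h import *
w=robot.grab_frame("wrist");W=cloud(w)
np.set_printoptions(precision=4,suppress=True)
for v,u in((272,170),(272,178),(285,178),(300,178),(320,170),(272,385),(285,380),(300,385),(330,165)):print(v,u,W[v,u])
f=robot.grab_frame("scene");W=cloud(f)
m=(W[...,0]>.56)&(W[...,0]<.72)&(abs(W[...,1]-.006)<.02)&(W[...,2]>.02)&(W[...,2]<.12)
m[:,:]&=((abs(W[...,0]-.638)>.034))
P=W[m];P=P[P[:,2].argsort()];print(P[:12])
r=P[P[:,0]>.66];print(r[:5])
```

```text
272 170 [0.5937 0.0178 0.0815]
272 178 [0.5968 0.0174 0.0807]
285 178 [0.5966 0.0117 0.0815]
300 178 [0.5965 0.0056 0.0833]
320 170 [0.5967 0.0038 0.0947]
272 385 [0.6841 0.0175 0.081 ]
285 380 [0.6819 0.0124 0.0828]
300 385 [0.6818 0.01   0.0904]
330 165 [0.5961 0.0024 0.0991]
[[ 0.6816  0.0059  0.0747]
 [ 0.5897  0.0009  0.0749]
 [ 0.6826  0.0186  0.0767]
 [ 0.6829 -0.      0.0778]
 [ 0.5892 -0.0033  0.0781]
 [ 0.5899  0.0012  0.0781]
 [ 0.6797  0.0121  0.0789]
 [ 0.6826  0.015   0.0791]
 [ 0.6834  0.0196  0.0793]
 [ 0.6785 -0.0042  0.0795]
 [ 0.6783  0.007   0.0795]
 [ 0.5927 -0.0033  0.0796]]
[[ 0.6816  0.0059  0.0747]
 [ 0.6826  0.0186  0.0767]
 [ 0.6829 -0.      0.0778]
 [ 0.6797  0.0121  0.0789]
 [ 0.6826  0.015   0.0791]]
```

The pictures show the open fingertips at z≈0.076 while the TCP reads 0.045. That is about 29 mm higher than the stated nose length implies, and the wrist and scene depth agree on it. Sideways the alignment is good. I'll trust the images and go lower, with a contact guard.

Run:
```python
from plant import robot
from h import *
np.set_printoptions(precision=4,suppress=True)
c=robot.move_straight([.6385,.0065,.009],vel=.06,contact_N=6)
s=robot.sense();print(c,s["t"],s["tcp_pos"],s["wrist_force"])
w=robot.grab_frame("wrist");W=cloud(w)
for v,u in((272,178),(285,178),(300,178),(272,385),(285,380)):print(v,u,W[v,u])
cv2.imwrite("pics/w3.png",w["image"][:,:,::-1])
f=robot.grab_frame("scene");cv2.imwrite("pics/s3.png",cv2.resize(f["image"][150:270,270:390,::-1],None,fx=5,fy=5))
```

```text
False 5.3583 [0.6386 0.0063 0.009 ] [ 0.2766 -0.2423 -0.0189]
272 178 [0.5964 0.0166 0.0429]
285 178 [0.5968 0.012  0.0457]
300 178 [0.5971 0.0063 0.0484]
272 385 [0.6841 0.0181 0.0459]
285 380 [0.6824 0.0123 0.0463]
```

View pics/s3.png

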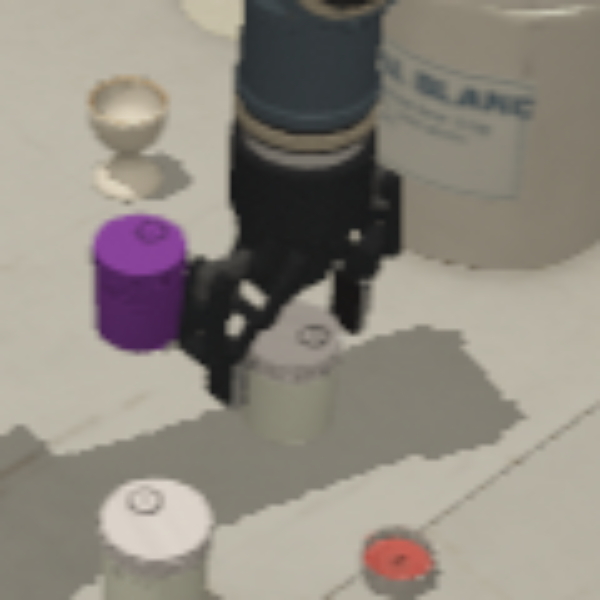

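View pics/w3.png

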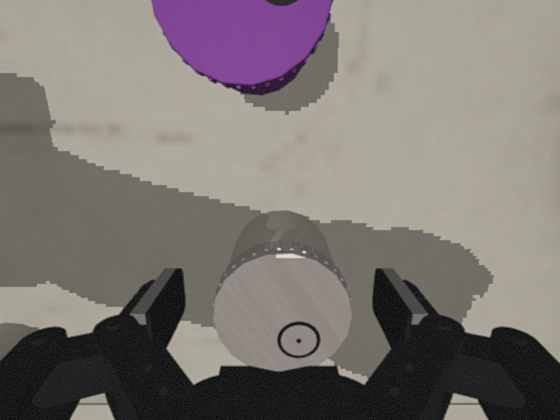

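The fingers now straddle the lid, which is at (282,310) in the wrist view. Closing.

Run:
```python
from plant import robot
from h import *
np.set_printoptions(precision=4,suppress=True)
robot.grip(0.0,strength=45)
s=robot.sense();print(s["t"],s["opening"],s["tcp_pos"],s["wrist_force"])
robot.move_straight([.6385,.0065,.04],vel=.06)
s=robot.sense();print(s["t"],s["opening"],s["tcp_pos"],s["wrist_force"])
w=robot.grab_frame("wrist");cv2.imwrite("pics/w4.png",w["image"][:,:,::-1]);W=cloud(w);pickle.dump(w,open("w4.pkl","wb"))
f=robot.grab_frame("scene");cv2.imwrite("pics/s4.png",cv2.resize(f["image"][150:270,270:390,::-1],None,fx=5,fy=5));pickle.dump(f,open("s4.pkl","wb"))
```

```text
5.8583 0.6202166309143315 [0.639  0.0065 0.0096] [-0.0228  0.3086  4.4082]
6.525 0.6172466600947168 [0.6384 0.0067 0.0401] [-0.6419  0.1623 -2.2346]
```

View pics/s4.png

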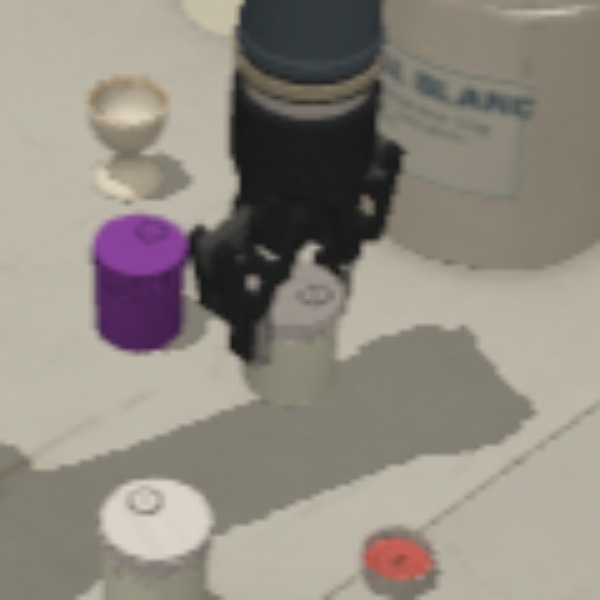

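View pics/w4.png

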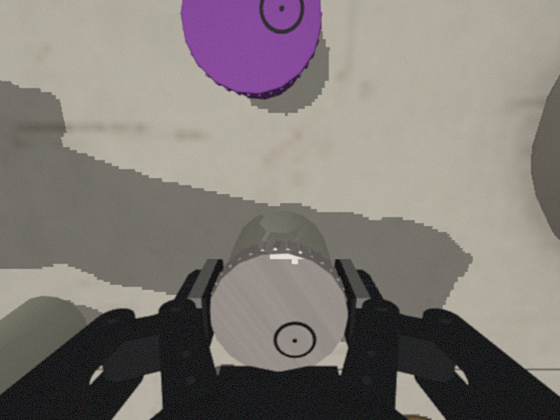

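The jar is held level. Taking it to the plate.

Run:
```python
from plant import robot
from h import *
np.set_printoptions(precision=4,suppress=True)
robot.move_straight([.6385,.0065,.13],vel=.15)
robot.move_straight([.531,.246,.13],vel=.15)
robot.move_straight([.531,.246,.035],vel=.12)
s=robot.sense();print(s["t"],s["opening"],s["tcp_pos"],s["wrist_force"])
c=robot.move_straight([.531,.246,.021],vel=.02,contact_N=4)
s=robot.sense();print(c,s["t"],s["opening"],s["tcp_pos"],s["wrist_force"])
w=robot.grab_frame("wrist");cv2.imwrite("pics/w5.png",w["image"][:,:,::-1])
f=robot.grab_frame("scene");cv2.imwrite("pics/s5.png",cv2.resize(f["image"][130:250,190:310,::-1],None,fx=5,fy=5))
```

```text
10.2167 0.6159269384928439 [0.5317 0.2461 0.0357] [-0.1004 -0.3087 -0.9824]
True 10.7917 0.6191353288167426 [0.531  0.2461 0.0236] [-0.3949 -0.611   5.0696]
```

View pics/s5.png

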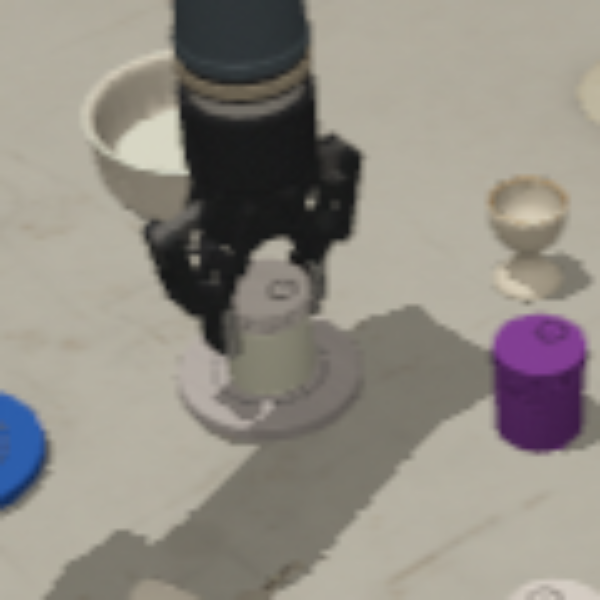

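Contact came at TCP z=0.0236, as predicted, with the jar centred on the plate. Releasing, retreating upward and measuring the mark.

Run:
```python
from plant import robot
from h import *
np.set_printoptions(precision=4,suppress=True)
robot.grip(1.0);robot.sleep(.1)
robot.move_straight([.531,.246,.16],vel=.15)
w=robot.grab_frame("wrist");cv2.imwrite("pics/w6.png",w["image"][:,:,::-1]);pickle.dump(w,open("w6.pkl","wb"))
robot.goto([.4775,-.2367,.2],[np.pi,0,0])
s=robot.sense();print(s["t"],s["tcp_pos"],s["wrist_force"])
for n in("top","scene","wrist"):
    f=robot.grab_frame(n);pickle.dump(f,open(n+"7.pkl","wb"))
    W=cloud(f)
    if n!="wrist":
        m=(abs(W[...,0]-.531)<.045)&(abs(W[...,1]-.246)<.045)&(abs(W[...,2]-.076)<.008);print(n,circ(W[m]))
    else: cv2.imwrite("pics/w7.png",f["image"][:,:,::-1])
    if n=="scene":a=f["image"][170:230,215:275,::-1]
    if n=="top":b=f["image"][195:255,190:250,::-1]
W=cloud(w);m=(abs(W[...,0]-.531)<.045)&(abs(W[...,1]-.246)<.045)&(abs(W[...,2]-.076)<.008);print("w",circ(W[m]))
cv2.imwrite("pics/c7.png",np.hstack([cv2.resize(x,(400,400),interpolation=cv2.INTER_CUBIC) for x in(a,b)]))
```

```text
14.3167 [ 0.4782 -0.2355  0.1997] [0.9906 0.7393 0.1385]
top (array([0.531 , 0.2451]), 0.0276, array([0.5311, 0.2451, 0.0753]), 309)
scene (array([0.5292, 0.2478]), 0.0307, array([0.5287, 0.2431, 0.0752]), 212)
w (array([0.5326, 0.2466]), 0.0274, array([0.5327, 0.2477, 0.0748]), 3510)
```

View pics/w6.png

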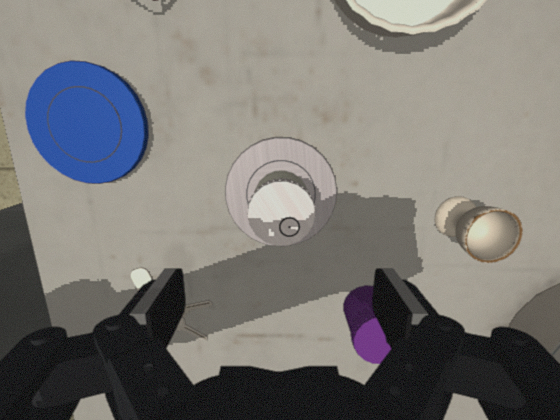

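View pics/c7.png

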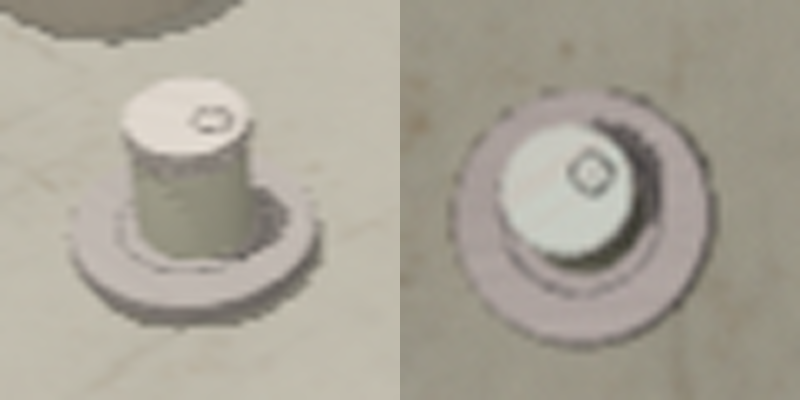

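View pics/w7.png

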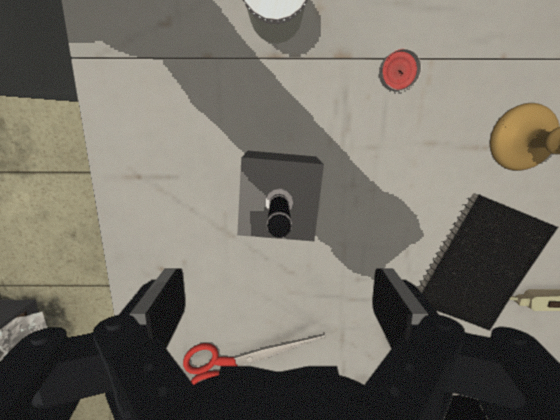

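```bash
cat >> h.py <<'E'
def ray(f,u,v,z):
    d=f["R"].T@np.array([(u-f["cx"])/f["fx"],(v-f["cy"])/f["fy"],1]);o=-f["R"].T@f["t"]
    return o+d*(z-o[2])/d[2]
E
python3 - <<'E'
from h import *
L=lambda n:pickle.load(open(n+".pkl","rb"))
print(ray(L("w6"),288.5,226.5,.076),ray(L("top7"),218.5,220.5,.076),ray(L("scene7"),246.2,187.4,.076))
f=L("wrist7");W=cloud(f)
m=(abs(W[...,0]-.478)<.03)&(abs(W[...,1]+.237)<.03)&(W[...,2]>.132)&(W[...,2]<.15);print(circ(W[m]))
m=(abs(W[...,0]-.478)<.06)&(abs(W[...,1]+.237)<.06)&(abs(W[...,2]-.064)<.006);print(cv2.minAreaRect(W[m][:,:2].astype(np.float32)))
E
```

```text
[0.53871895 0.23639701 0.076     ] [0.53965134 0.23383976 0.076     ] [0.53691993 0.23869053 0.076     ]
(array([ 0.4793, -0.2368]), 0.0093, array([ 0.4793, -0.2355,  0.1392]), 512)
((0.4791661500930786, -0.2370060831308365), (0.07658109068870544, 0.07608535885810852), 85.16558074951172)
```

The three cameras put the mark at about (0.5385, 0.2363), and the gauge at (0.4783, -0.2367). Grasping the gauge.

Run:
```python
from plant import robot
from h import *
np.set_printoptions(precision=4,suppress=True)
robot.move_straight([.4783,-.2367,.069],vel=.12,contact_N=6)
s=robot.sense();print(s["t"],s["tcp_pos"],s["wrist_force"])
robot.grip(0.0,strength=60)
s=robot.sense();print(s["t"],s["opening"],s["tcp_pos"],s["wrist_force"])
f=robot.grab_frame("scene");cv2.imwrite("pics/s8.png",cv2.resize(f["image"][210:350,290:430,::-1],None,fx=4,fy=4))
```

```text
15.7083 [ 0.4788 -0.2371  0.0697] [-0.1308  0.7276  0.2702]
16.3417 0.19545748069113983 [ 0.4785 -0.2367  0.0692] [-0.4331  0.948   2.2457]
```

View pics/s8.png

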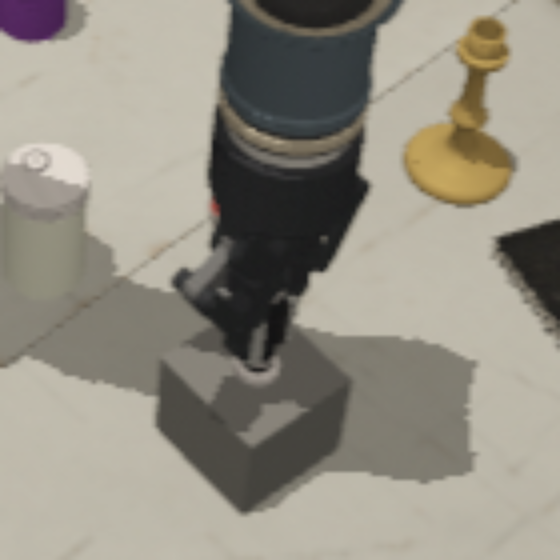

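Run:
```python
from plant import robot
from h import *
np.set_printoptions(precision=4,suppress=True)
robot.move_straight([.4783,-.2367,.145],vel=.08)
s=robot.sense();print(s["t"],s["opening"],s["tcp_pos"],s["wrist_force"])
robot.move_straight([.4783,-.2367,.235],vel=.15)
robot.sleep(.2)
s=robot.sense();print(s["t"],s["opening"],s["tcp_pos"],s["wrist_force"])
f=robot.grab_frame("scene");cv2.imwrite("pics/s9.png",cv2.resize(f["image"][150:350,290:430,::-1],None,fx=3,fy=3));pickle.dump(f,open("s9.pkl","wb"))
robot.move_straight([.5385,.2365,.235],vel=.15)
robot.sleep(.3)
s=robot.sense();print(s["t"],s["opening"],s["tcp_pos"],s["tcp_rot"],s["wrist_force"])
f=robot.grab_frame("scene");cv2.imwrite("pics/s10.png",cv2.resize(f["image"][80:230,180:320,::-1],None,fx=4,fy=4,interpolation=cv2.INTER_CUBIC));pickle.dump(f,open("s10.pkl","wb"))
w=robot.grab_frame("wrist");cv2.imwrite("pics/w10.png",w["image"][:,:,::-1]);pickle.dump(w,open("w10.pkl","wb"))
t=robot.grab_frame("top");pickle.dump(t,open("t10.pkl","wb"));cv2.imwrite("pics/t10.png",t["image"][:,:,::-1])
```

```text
17.4917 0.19436007171682315 [ 0.4779 -0.2364  0.1445] [-0.6752  1.8732 -1.9336]
18.4417 0.19235099817336782 [ 0.4777 -0.2364  0.234 ] [ 0.1839 -0.7869 -0.7867]
22.125 0.20096432189538396 [0.5385 0.2364 0.235 ] [-3.1416 -0.     -0.0001] [-0.1989 -0.5633 -0.2341]
```

View pics/s10.png

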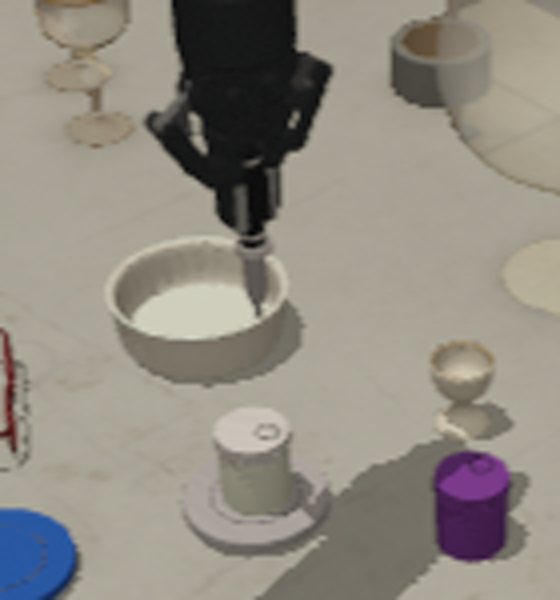

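View pics/w10.png

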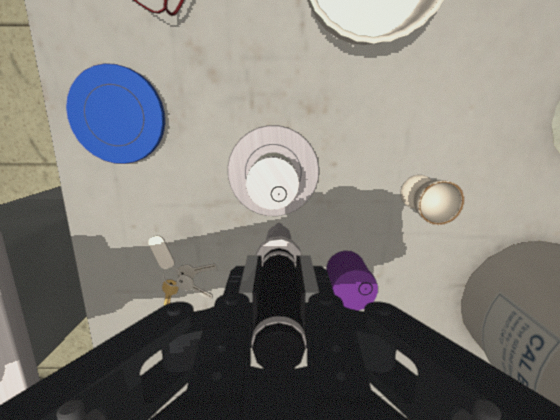

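View pics/s9.png

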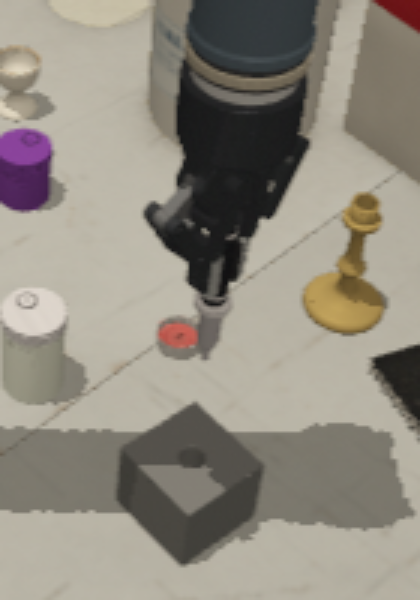

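The gauge is held, with the tip at about (246,159) in the scene image, but it may be tilted a little. I'll fit the barrel axis from depth.

Run:
```python
from h import *
np.set_printoptions(precision=4,suppress=True)
for n,c in(("s9",(.4777,-.2364)),("s10",(.5385,.2364)),("w10",(.5385,.2364))):
    f=pickle.load(open(n+".pkl","rb"));W=cloud(f)
    for lo,hi in((.155,.18),(.18,.195),(.195,.21),(.21,.225),(.225,.235),(.235,.243),(.243,.26)):
        m=(np.hypot(W[...,0]-c[0],W[...,1]-c[1])<.03)&(W[...,2]>lo)&(W[...,2]<hi)
        P=W[m]
        if len(P):print(n,lo,hi,P.mean(0),np.ptp(P,axis=0),len(P))
    for z in(.176,.19,.22):print(proj(f,[*c,z]))
```

```text
s9 0.155 0.18 [ 0.4744 -0.2361  0.1795] [0.0001 0.003  0.0005] 2
s9 0.18 0.195 [ 0.4754 -0.2387  0.1871] [0.0113 0.007  0.014 ] 11
s9 0.195 0.21 [ 0.4727 -0.2391  0.203 ] [0.0118 0.0146 0.0147] 40
s9 0.21 0.225 [ 0.4728 -0.24    0.2173] [0.0121 0.0106 0.013 ] 34
s9 0.225 0.235 [ 0.4723 -0.2407  0.233 ] [0.0256 0.0239 0.005 ] 31
s9 0.235 0.243 [ 0.4722 -0.2401  0.2375] [0.0227 0.0229 0.0074] 46
s9 0.243 0.26 [ 0.474  -0.2428  0.2534] [0.0364 0.0169 0.0167] 50
(np.float64(358.5163951663544), np.float64(268.9196262351426))
(np.float64(359.1570439283098), np.float64(264.42192149182165))
(np.float64(360.5711377767826), np.float64(254.49420916726422))
s10 0.155 0.18 [0.5386 0.2386 0.1745] [0.0021 0.0017 0.0001] 2
s10 0.18 0.195 [0.5355 0.2341 0.1883] [0.0091 0.0058 0.0141] 11
s10 0.195 0.21 [0.5355 0.2321 0.2022] [0.0165 0.0113 0.0142] 24
s10 0.21 0.225 [0.5334 0.2323 0.2173] [0.0106 0.0169 0.0138] 27
s10 0.225 0.235 [0.5345 0.23   0.2313] [0.0229 0.0247 0.009 ] 21
s10 0.235 0.243 [0.5338 0.2315 0.2378] [0.0244 0.0165 0.0075] 28
s10 0.243 0.26 [0.5348 0.2294 0.2528] [0.0314 0.0169 0.0167] 45
(np.float64(244.9307021498281), np.float64(158.92932998163877))
(np.float64(244.60533237559773), np.float64(154.68798013029937))
(np.float64(243.89210658676484), np.float64(145.39074254701978))
w10 0.155 0.18 [0.5393 0.2385 0.1786] [0.0049 0.0016 0.0029] 8
w10 0.18 0.195 [0.539  0.239  0.1809] [0.0028 0.0004 0.0013] 5
w10 0.195 0.21 [0.5392 0.2423 0.2034] [0.0155 0.0081 0.0145] 157
w10 0.21 0.225 [0.5395 0.2431 0.213 ] [0.0127 0.0041 0.0068] 78
w10 0.225 0.235 [0.5391 0.2458 0.2333] [0.0247 0.0112 0.0051] 182
w10 0.235 0.243 [0.5394 0.244  0.2366] [0.024  0.0122 0.008 ] 462
w10 0.243 0.26 [0.5394 0.2442 0.2533] [0.0418 0.0104 0.017 ] 758
(np.float64(277.3845362340919), np.float64(225.2583539996535))
(np.float64(277.30244661864833), np.float64(231.92581032073184))
(np.float64(277.0869519423065), np.float64(249.42864955526096))
```

Run:
```python
from h import *
for n,c,b in(("s9",(.4777,-.2364),(330,235,390,280)),("s10",(.5385,.2364),(220,125,280,170))):
    f=pickle.load(open(n+".pkl","rb"));im=f["image"][:,:,::-1].copy()
    x0,y0,x1,y1=b;k=7
    a=cv2.resize(im[y0:y1,x0:x1],None,fx=k,fy=k,interpolation=cv2.INTER_NEAREST)
    for z in(.176,.19,.2,.21,.22,.23,.2375):
        u,v=proj(f,[*c,z]);cv2.circle(a,(int((u-x0+.5)*k),int((v-y0+.5)*k)),2,(0,255,0),-1)
    cv2.imwrite(f"pics/z_{n}.png",a)
a=[cv2.imread(f"pics/z_{n}.png") for n in("s9","s10")];cv2.imwrite("pics/z.png",np.vstack(a))
```

```text
(no output)
```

View pics/z.png

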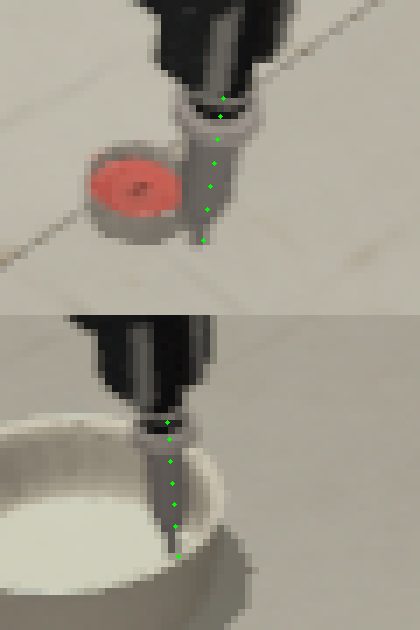

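The gauge is upright, with the axis within about 1 px of the TCP line. Lowering to about 5 mm above the lid to check alignment.

Run:
```python
from plant import robot
from h import *
np.set_printoptions(precision=4,suppress=True)
robot.move_straight([.5385,.2365,.140],vel=.08,contact_N=3)
robot.sleep(.3)
s=robot.sense();print(s["t"],s["tcp_pos"],s["wrist_force"])
f=robot.grab_frame("scene");w=robot.grab_frame("wrist");t=robot.grab_frame("top");pickle.dump((f,w,t),open("a11.pkl","wb"))
cv2.imwrite("pics/a11.png",np.hstack([cv2.resize(f["image"][155:215,215:275,::-1],(400,400),interpolation=cv2.INTER_CUBIC),cv2.resize(w["image"][170:290,220:340,::-1],(400,400),interpolation=cv2.INTER_CUBIC)]))
```

```text
23.9083 [0.5386 0.2366 0.1402] [ 0.0827  0.6757 -0.8742]
```

View pics/a11.png

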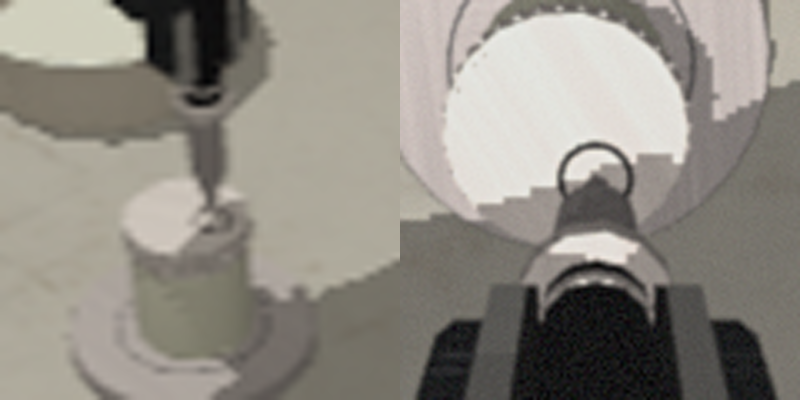

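In both views the tip sits over the ring centre, which is at (278.8,223.4) in the wrist view with the tip at (279.1,224.6). Pressing slowly.

Run:
```python
from plant import robot
from h import *
np.set_printoptions(precision=4,suppress=True)
robot.sleep(.3)
b=np.mean([ (robot.sleep(.03),robot.sense()["wrist_force"])[1] for _ in range(8)],0);print("base",b)
for z in(.1375,.136,.1345,.133,.1315,.130):
    c=robot.move_straight([.5385,.2365,z],vel=.015,contact_N=5)
    robot.sleep(.15)
    F=np.mean([ (robot.sleep(.02),robot.sense()["wrist_force"])[1] for _ in range(6)],0)
    s=robot.sense();print(c,z,round(s["t"],1),s["tcp_pos"],F-b,s["opening"])
    if F[2]-b[2]>4:break
f=robot.grab_frame("scene");w=robot.grab_frame("wrist");pickle.dump((f,w),open("a12.pkl","wb"))
cv2.imwrite("pics/a12.png",np.hstack([cv2.resize(f["image"][155:215,215:275,::-1],(400,400),interpolation=cv2.INTER_CUBIC),cv2.resize(w["image"][170:290,220:340,::-1],(400,400),interpolation=cv2.INTER_CUBIC)]))
```

```text
base [ 0.1491  0.0347 -0.6977]
False 0.1375 25.2 [0.5385 0.2365 0.1375] [ 0.1833 -0.0724  0.0093] 0.19430430871928986
False 0.136 25.7 [0.5385 0.2365 0.136 ] [ 0.1243 -0.1241 -0.1023] 0.1964384363157222
False 0.1345 26.2 [0.5387 0.2365 0.1346] [0.2891 0.0301 0.7232] 0.19248766269654285
False 0.133 26.7 [0.5387 0.2366 0.1331] [ 0.3905 -0.419   1.5909] 0.1989778438663388
False 0.1315 27.2 [0.5386 0.2365 0.1316] [0.7008 0.4132 2.4602] 0.1914074260052091
False 0.13 27.7 [0.5386 0.2365 0.1301] [1.0897 0.115  3.0081] 0.1989263838360996
```

View pics/a12.png

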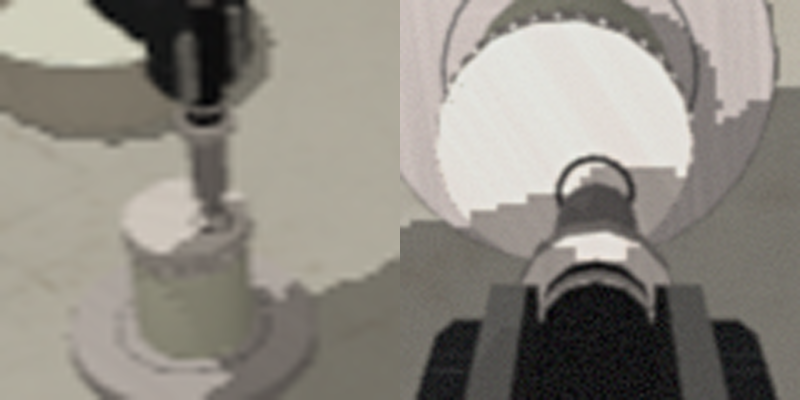

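Contact was at z≈0.135. I'm now 4.5–5 mm in at about 3 N, and the tip is still inside the ring. A last check on stability and position before handing in.

Run:
```python
from plant import robot
from h import *
np.set_printoptions(precision=4,suppress=True)
robot.sleep(.5)
for _ in range(3):
    robot.sleep(.1);s=robot.sense();print(round(s["t"],2),s["tcp_pos"],s["tcp_rot"],s["wrist_force"])
f,w=robot.grab_frame("scene"),robot.grab_frame("wrist");W=cloud(w)
m=(abs(W[...,0]-.531)<.045)&(abs(W[...,1]-.246)<.045)&(abs(W[...,2]-.076)<.006);print("lid",circ(W[m]))
for lo,hi in((.085,.095),(.095,.105),(.105,.115),(.115,.12)):
    for n,X in(("w",W),("s",cloud(f))):
        m=(np.hypot(X[...,0]-.5385,X[...,1]-.2365)<.012)&(X[...,2]>lo)&(X[...,2]<hi);P=X[m]
        if len(P):print(n,lo,(P.max(0)+P.min(0))/2,P.mean(0),len(P))
robot.close_job()
```

```text
28.39 [0.5386 0.2365 0.13  ] [-3.1416 -0.0002 -0.    ] [2.3611 0.5683 2.8464]
28.49 [0.5386 0.2365 0.13  ] [-3.1416 -0.0002 -0.    ] [1.504  0.2467 2.4249]
28.59 [0.5386 0.2365 0.13  ] [ 3.1416 -0.0001 -0.    ] [1.3048 0.1327 2.588 ]
lid (array([0.5325, 0.2463]), 0.0275, array([0.5321, 0.2501, 0.0749]), 3958)
w 0.085 [0.5394 0.241  0.0932] [0.5392 0.2424 0.0932] 33
s 0.085 [0.5344 0.2324 0.0907] [0.5339 0.2313 0.0908] 8
w 0.095 [0.5394 0.2402 0.1   ] [0.5396 0.2425 0.0998] 123
s 0.095 [0.5357 0.2344 0.0996] [0.5353 0.2328 0.0994] 20
w 0.105 [0.5391 0.242  0.1093] [0.5393 0.243  0.108 ] 77
s 0.105 [0.5379 0.2332 0.1098] [0.5357 0.2317 0.1098] 14
s 0.115 [0.5341 0.2311 0.1172] [0.5339 0.2303 0.1172] 4
the job is handed in; nothing more can be done
```

I placed the short jar on the steel plate and pressed the gauge upright on the mark on its lid. I handed the job in at about 28.7 s, still holding it there. No verdict was reported.

**Last checks before hand-in:**
- **Jar:** its centre was within about 2 mm of the plate centre, and it stood upright.
- **Gauge tip:** it was inside the ring, roughly 1 mm from the centre by image comparison. In the last pictures the barrel hid the tip itself.
- **Gauge tilt:** depth slices of the barrel showed it near vertical.
- **Press:** the vertical force was steady at about 3.2 N above the unloaded reading. That means the plunger was about 4.5–5 mm in.

**What disagreed:**
- **Fingertip position:** the pictures showed the fingertips about 29 mm further back than `robot.nose_length` implies. I went by the pictures, and the contact heights on the plate and lid then came out as predicted.
- **Sideways force:** it read about 1–2 N during the press. Nothing was seen to shift.
- **Other objects:** I did not re-measure them at the end. I noticed no contact with any of them.

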